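# Lock the blister press die carriage with a ball-lock pin

### The arm

A 6-joint arm with a two-finger parallel gripper is mounted at the origin on the work surface. World frame = base frame: x ahead of the robot, y to its left, z up, the work surface at z = 0. Lengths are in mm, angles in degrees, forces in N, time in s.
With the tool pointing down it reaches from about 300 to 850 mm from the base axis. Payload 4.2 kg.
Tool frame: the origin (TCP) lies midway between the tips of the shut fingers; the grasp point (between the pads) lies 19 mm behind it; x points along the fingers, y is the direction in which the jaws open and shut, and the axes are right-handed (so a half turn about x gives the same grasp; the last joint's range is limited). The gripper opens to 91 mm and grips with 3 to 60 N. Pads are 32 mm wide; open, the fingers measure 118 mm over their backs; the gripper's body (76 mm by 178 mm) begins 60 mm behind the grasp point.
Start: joints at [-75.287, 18.312, 89.639, -0, 72.044, -1.146], TCP at [157.138, -553.128, 213.976] pointing down, gripper open.
Joint ranges: [-177.97, 177.97], [-48.28, 115.42], [12.27, 149.76], [-77.06, 257.06], [2.81, 150.46], [-146.56, 146.56]. Speed limits (degrees/s): [147.25, 147.25, 180, 180, 180, 180].

### API

Orientations are given as [roll, pitch, yaw] about the fixed x, y, z axes, in that order (R = Rz(yaw) Ry(pitch) Rx(roll)).
In Python, from workcell import * gives the robot as it stands.
- The arm moves only by the shell command python3 -m handwheel 'ROWS' [FORCE]. ROWS is a JSON object of lists of equal length, an entry for each row: "gripper": the closure, from 0 (fully open) to 1 (shut); "offset": the shift along the tool's x, y, z in mm, a list of three; "rot": the turn, a rotation vector about the tool's x, y, z in degrees, a list of three. A call has 1 to 5 rows; each row is the pose to reach, as a shift and turn from the pose commanded when the call began, along the tool's axes at that moment; what a row does not reach only later rows make up. A row lasts 1/12 s, in which the tool goes at most 41.7 mm and 7.16 degrees, less where a joint would pass 70% of its speed; a pose out of reach is approached as far as the arm can. A call with a gripper value outside its range is refused whole. The fingers move at their own pace and stop on an object; FORCE is the grip in N (left out, the last holds). Time passes only in rows, so rows that repeat a pose let the fingers close. It gives the time, the measured TCP pose, the force and the opening at its end, in the units of the state.
- state(): the state, without advancing time (a new reading comes with each control period).
- grab_frame(name): name is "scene" or "side" or "wrist"; returns the picture (400x640x3 uint8, red, green, blue); there is no depth.
- camera_params(name): a dict with "fx", "fy", "cx", "cy" (pixels), "k1" (the pictures are not rectified: a ray, as slopes to the right and down, at radius r is drawn at 1 + k1 r^2 times it, then the intrinsics apply), "position" and "attitude" of the camera in the world; the wrist camera has in their place "hand_eye" (4x4, takes a point from camera to tool coordinates, whose origin is the TCP and whose axes are the tool frame's). Camera axes: x right, y up, looking along -z (the intrinsics and any distortion apply to the point x, -y, -z); pixel columns grow to the right and rows downward; lengths in mm; the calibration is good to about 2 mm. A picture is of the moment at which its call begins: read the wrist's pose just before it. camera_params takes no time and is no camera call.
- job_done(): hands the job in, once; it reports no verdict.
The state is a dict: "time_s": time; "qpos": joint angles; "qvel": joint speeds; "effort": joint torques, N m; "ee_pos": TCP position; "ee_rot": TCP orientation; "force": force on the tool from outside, world axes, zero at the start; "torque": the same for the moment, N m; "gripper_width": finger opening in mm.
Only numpy, scipy, OpenCV 4.12 (cv2) and the standard library are available. Lean on these libraries where they do the work, as an engineer would, in place of code of your own. Each camera call takes 0.05 s, during which the arm holds its last target.

### The job

Slide the die carriage of the blister press gently all the way home against its stop, then take the red ball-lock pin from its rack and, holding its green thumb button squeezed in, put it down through the blue lock fork and the carriage's brass tongue until its collar sits flush on the fork, feeling for the hole without forcing or dropping the pin. Let go so that the button springs out and the pin is locked, with the carriage still home. Leave the emergency stop, the spare punch and the wrench alone.

Things in the scene. Friction and masses are not known exactly. Their poses are not given: they have to be found in the camera images.
- press: Fixed benchtop blister press. Origin on the table under the centre of the die carriage when home; x across the carriage, +y into the press (the carriage slides home along +y), z up. Base plate 15 mm thick, x -175 to 125, y -200 to 380 mm. Tall parts (column, motor, punch, clear guards, up to 485 mm) lie at y > 120, |x| < 85 mm; all else is under 95 mm high.
- lock_mark (a point): Nominal lock hole on the blue fork's top face, 58 mm up, fixed to the press at x -115, y 0 mm; axes as the press. The fork is bolted in slots: its upright 14 mm hole (no lead-in) is at y 0 but up to 7 mm to the mark's -x or +x side, unmeasured, new each time, unyielding: look or feel for it. Flat top: y +-22 mm, x from 34 mm below to 20 mm above the hole's. Keep pushes under 25 N.
- carriage (a joint): Die carriage position in m: 0 = home on its rigid stop, up to 0.11 drawn out (press -y). Starts 0.04 to 0.09. Friction about 4 N; stays where it is left.
- handle (a point): Middle of the carriage's upright black handle post, 20 mm diameter, 51 to 92 mm above the table, this point at 72 mm. Moves with the carriage; axes as the press.
- pin_grip (a point): On the axis of the loose ball-lock pin (about 150 g) at button height, 30 mm above the underside of its collar; z up along the pin. Red block 30 (x) by 24 mm (y), 4 to 46 mm above the collar's underside; collar 32 mm wide, 4 mm thick. Green button, 12 mm wide, 4 mm proud on the +y face: gripping the block across its y squeezes it in.
- pin_tip (a point): Middle of the pin's foot, 66 mm below pin_grip (36 mm below the collar's underside); axes as pin_grip. Shank 12 mm wide, last 3 mm tapering to 10 mm. A brass lock ball, 4 to 8 mm above the foot, sticks out 3.5 mm on the +y side and sinks in as the button goes in; only then does the shank fit the hole. Seated, it springs out 2 mm below the lower plate.
- pin_button (a joint): Travel of the pin's thumb button in m: 0 out (ball out, locked), 0.004 flush with the block (ball fully in). Spring: starts to move at 2.5 N, fully in at 6 N, so grip with 15 N or more.
- rack_top (a point): Centre of the top of the fixed white pin rack, 60 by 60 mm, 45 mm high, foot 90 mm square. The pin stands in its loose 26 mm hole with the collar on the rack's top.
- estop (a joint): Emergency stop mushroom, travel in m, 0 = not pressed; must stay so.
- estop_top (a point): Top of the red emergency stop, 36 mm diameter on a yellow base 52 mm wide, about 22 mm above the table; leave alone.
- punch: Loose spare steel punch standing upright, 32 mm diameter foot, 50 mm high; origin under its centre; leave alone.
- wrench: Loose wrench lying flat on the table, about 170 mm long, along its x, origin near its middle; leave alone.
- tongue (a point): Centre of the brass tongue's slot (moves with the carriage; axes as the press). The slot, 32 mm in x by 16 mm in y, runs between the fork's two 8 mm plates (tops 58 and 40 mm above the table, one common hole); it lies under the hole only when the carriage is home. Tongue 8 mm thick, centre 45 mm up. Below the fork the pin is free down to the base plate.

How it is judged:
By the outcome, as a careful person would: the job done as asked, in the order asked, and still so for the second after the job is handed in, with the robot touching nothing.
It also fails if it takes over 64 s, if anything falls off the work surface, if the arm or the gripper's body presses on something with over 40 N, if the wrist force passes 120 N, or if a joint passes its speed limit or range.

## Working session

There is one attempt and no reset: what is moved stays moved. The work goes in short steps, Python scripts to look and compute and a shell command to move; the robot and the scene stay as the last step left them, time stands still between calls to the robot, and variables do not carry over. Pictures are saved under pics/ and viewed, and the job is handed in when it is done.

```bash
ls; mkdir -p pics; python3 - <<'E'
from workcell import *
import cv2
print(state())
for n in ["scene","side","wrist"]:
    print(n,camera_params(n))
    cv2.imwrite(f"pics/{n}0.png",grab_frame(n)[:,:,::-1])
E
```

```text
pics
{'time_s': 0.0, 'qpos': array([-7.52856244e+01,  1.83496321e+01,  8.97067319e+01,  1.55646332e-03,
        7.20432403e+01, -1.14544241e+00]), 'qvel': array([-0.0032727 , -0.00643342, -0.07446277,  0.02514019, -0.07417744,
       -0.08612511]), 'effort': array([-2.77563711e-03, -4.12461805e+01, -2.31975049e+01,  7.29386578e-02,
        4.58523142e-02, -1.35698524e-04]), 'ee_pos': array([ 157.02326962, -552.61623304,  213.13821105]), 'ee_rot': array([-91.99661788,  89.90038473, 103.86271897]), 'force': array([ 0.3645339 , -0.11930216,  0.65849206]), 'torque': array([0.02145142, 0.00400965, 0.03056946]), 'gripper_width': 91.2022844542097}
scene {'fx': 430.68184983220937, 'fy': 430.68184983220937, 'cx': 326.40824420911446, 'cy': 195.9658793117493, 'k1': 0.014450013047464419, 'position': array([1439.32353818,  599.36434827,  788.09798553]), 'attitude': array([ 56.9904633 ,  -0.38691523, 128.01250342])}
side {'fx': 376.6224779393591, 'fy': 376.6224779393591, 'cx': 313.60481014791986, 'cy': 205.63498201935923, 'k1': 0.01244366932153883, 'position': array([ 483.54679509, -910.97898237,  573.5348266 ]), 'attitude': array([60.54635305,  0.3782114 , -6.2337819 ])}
wrist {'fx': 350.48438215312655, 'fy': 350.48438215312655, 'cx': 324.65526088211817, 'cy': 195.92882877524858, 'k1': 0.027145999426155018, 'hand_eye': array([[ 3.89592922e-04,  2.59755913e-01, -9.65674228e-01,
        -1.70523636e+02],
       [ 9.99999438e-01,  8.50486530e-04,  6.32212801e-04,
         1.22635776e+00],
       [ 9.85513937e-04, -9.65673932e-01, -2.59755436e-01,
        -7.38533091e+01],
       [ 0.00000000e+00,  0.00000000e+00,  0.00000000e+00,
         1.00000000e+00]])}
```

View pics/scene0.png

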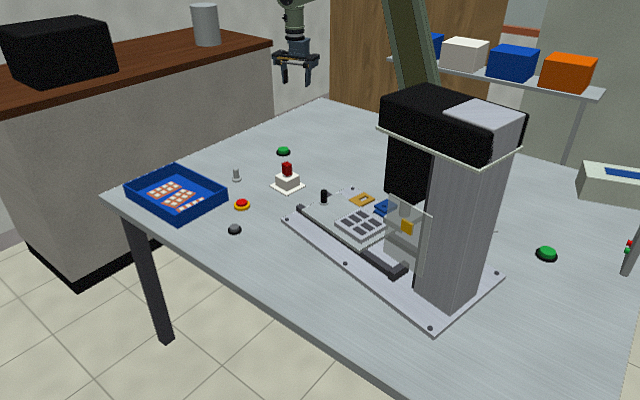

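View pics/side0.png

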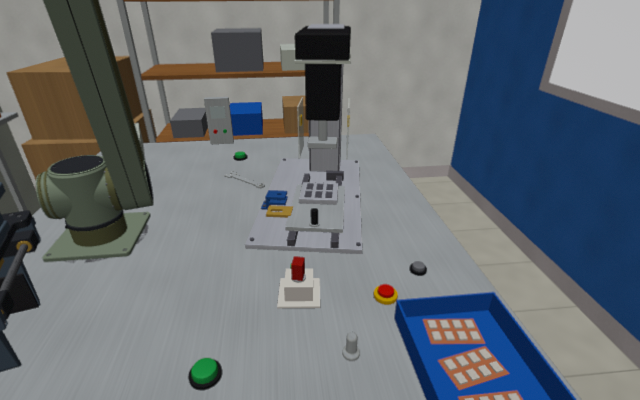

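View pics/wrist0.png

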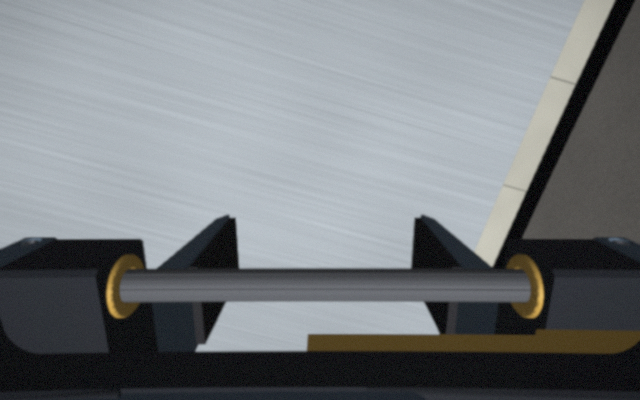

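The scene and side views both show the press, the red pin in its white rack, the handle, the blue fork and the brass tongue. In the side view the rack is near (299,285), the pin near (298,268), the handle near (314,215), the fork near (274,200) and the e-stop near (386,293). I'll zoom in next.

```bash
cat > h.py <<'E'
import numpy as np, cv2
from scipy.spatial.transform import Rotation as R
from workcell import *
def cam(n, st=None):
    p=camera_params(n)
    if n=="wrist":
        T=np.array(p["hand_eye"]); Rt=R.from_euler('xyz',st["ee_rot"],degrees=True).as_matrix()
        return p, Rt@T[:3,:3], Rt@T[:3,3]+st["ee_pos"]
    return p, R.from_euler('xyz',p["attitude"],degrees=True).as_matrix(), np.array(p["position"])
def ray(c,uv):
    p,Rm,o=c
    K=np.array([[p["fx"],0,p["cx"]],[0,p["fy"],p["cy"]],[0,0,1]])
    x=np.array([(uv[0]-p["cx"])/p["fx"],(uv[1]-p["cy"])/p["fy"]]); d=x.copy()
    for _ in range(20): d=x/(1+p["k1"]*(d@d))
    v=Rm@np.array([d[0],-d[1],-1]); return o,v/np.linalg.norm(v)
def onplane(c,uv,z):
    o,v=ray(c,uv); return o+v*(z-o[2])/v[2]
def proj(c,P):
    p,Rm,o=c
    q=Rm.T@(np.array(P)-o); x=np.array([q[0],-q[1]])/-q[2]
    x=x*(1+p["k1"]*(x@x)); return np.array([p["fx"]*x[0]+p["cx"],p["fy"]*x[1]+p["cy"]])
def tri(cs,uvs):
    A=np.zeros((3,3));b=np.zeros(3)
    for c,uv in zip(cs,uvs):
        o,v=ray(c,uv);M=np.eye(3)-np.outer(v,v);A+=M;b+=M@o
    return np.linalg.solve(A,b)
def zoom(src,box,k,dst):
    im=cv2.imread(src); x0,y0,x1,y1=box
    cv2.imwrite(dst,cv2.resize(im[y0:y1,x0:x1],None,fx=k,fy=k,interpolation=cv2.INTER_CUBIC))
E
python3 - <<'E'
from h import *
zoom("pics/side0.png",(225,150,425,300),4,"pics/side0z.png")
zoom("pics/scene0.png",(220,140,420,290),4,"pics/scene0z.png")
E
```

```text
(no output)
```

View pics/side0z.png

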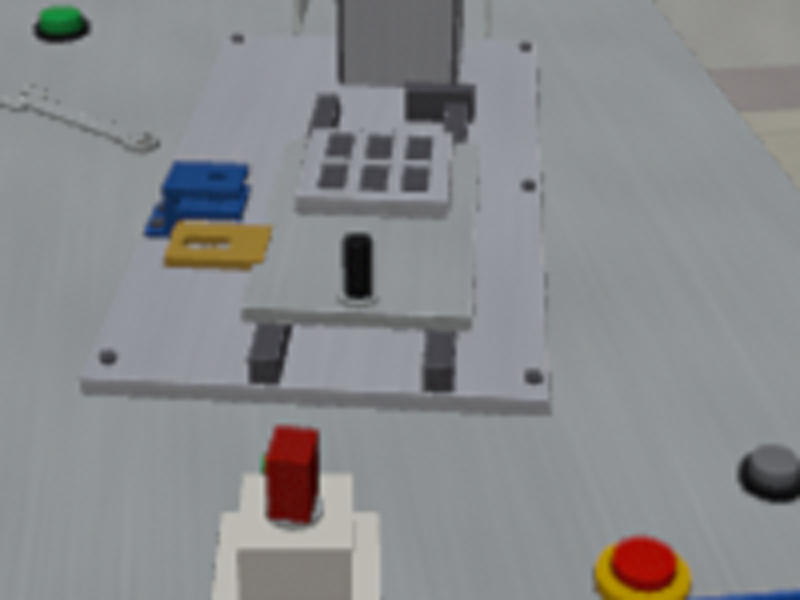

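View pics/scene0z.png

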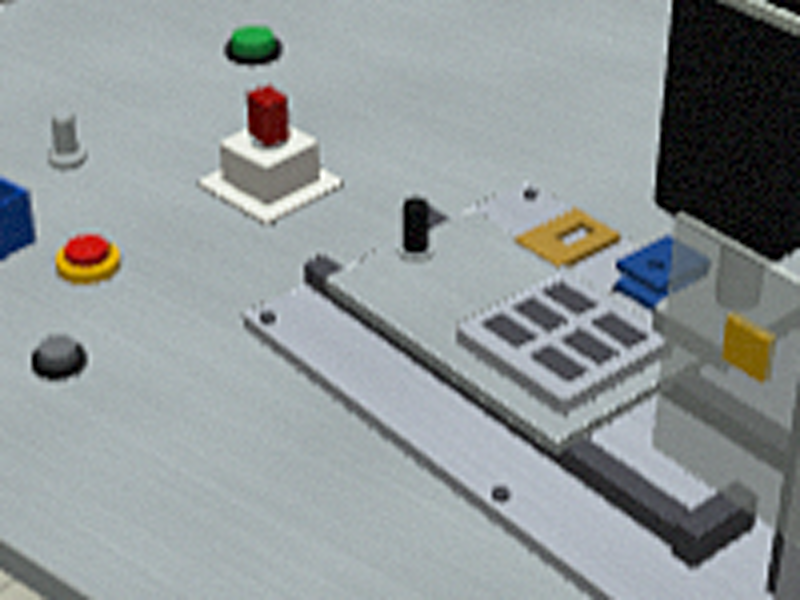

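```bash
python3 - <<'E'
from h import *
np.set_printoptions(precision=1,suppress=True)
s=cam("side"); c=cam("scene")
fs=lambda u,v:(225+u/4-.4,150+v/4-.4)
fc=lambda u,v:(220+u/4-.4,140+v/4-.4)
pl=[onplane(s,fs(83,379),15),onplane(s,fs(549,400),15),onplane(s,fs(538,40),15),onplane(s,fs(225,38),15)]
print("plate side",pl)
print("plate nearright scene",onplane(c,fc(248,318),15))
cc=[fc(248,318)]
# full-res scene corners
print("scene near right, far right (432,334), far left?",onplane(c,(432,331),15),onplane(c,(505,277),15))
for P in [(-175,-200),(125,-200),(125,380),(-175,380)]: pass
# yaw from edges
e1=pl[1]-pl[0]; e2=pl[2]-pl[1]
print("yaw",np.degrees(np.arctan2(e1[1],e1[0])),np.degrees(np.arctan2(-e2[0],e2[1])),np.linalg.norm(e1),np.linalg.norm(e2))
print("handle top tri",tri([s,c],[fs(358,239),fc(415,203)]),"z-plane",onplane(s,fs(358,239),92),onplane(c,fc(415,203),92))
print("rack top corners side z45",[onplane(s,fs(*q),45) for q in [(244,475),(351,475),(353,548),(237,546)]])
print("rack top scene",[onplane(c,fc(*q),45) for q in [(222,148),(268,180),(320,152)]])
print("foot scene",[onplane(c,fc(*q),0) for q in [(198,183),(270,222),(343,184)]])
print("pin top side z91",[onplane(s,fs(*q),91) for q in [(275,427),(319,431),(314,465),(268,461)]])
print("pin top scene",[onplane(c,fc(*q),91) for q in [(248,91),(267,101),(288,95),(268,86)]])
print("estop",tri([s,c],[fs(645,560),fc(86,247)]))
print("fork hole side z58",onplane(s,fs(217,176),58),"scene",onplane(c,fc(658,264),58))
print("tongue slot side z49",onplane(s,fs(207,243),49),"scene",onplane(c,fc(576,234),49))
E
```

```text
plate side [array([ 392.2, -106.4,   15. ]), array([ 682.6, -163.6,   15. ]), array([799.7, 409. ,  15. ]), array([501.3, 451.5,  15. ])]
plate nearright scene [ 685.2 -156.3   15. ]
scene near right, far right (432,334), far left? [786.2 393.5  15. ] [513.2 462.3  15. ]
yaw -11.141121182195338 -11.565294390458112 295.9007236849682 584.4284360457245
handle top tri [572.6 -83.3  92.1] z-plane [572.1 -82.3  92. ] [573.4 -83.3  92. ]
rack top corners side z45 [array([ 489.9, -252.3,   45. ]), array([ 548.4, -259.2,   45. ]), array([ 543.2, -318.2,   45. ]), array([ 483.7, -309.7,   45. ])]
rack top scene [array([ 548.6, -311.7,   45. ]), array([ 562.7, -246. ,   45. ]), array([ 501.7, -242.4,   45. ])]
foot scene [array([ 551.4, -341.4,    0. ]), array([ 558.6, -250.2,    0. ]), array([ 473.8, -241.8,    0. ])]
pin top side z91 [array([ 507.3, -271.8,   91. ]), array([ 530., -278.,   91.]), array([ 525. , -305.8,   91. ]), array([ 502. , -299.9,   91. ])]
pin top scene [array([ 521.4, -303.9,   91. ]), array([ 524.2, -279.7,   91. ]), array([ 505.5, -273. ,   91. ]), array([ 504.3, -296.8,   91. ])]
estop [ 700.1 -318.2   20.4]
fork hole side z58 [485.2  81.2  58. ] scene [484.3  79.8  58. ]
tongue slot side z49 [475.5  -1.2  49. ] scene [476.9   1.2  49. ]
```

```bash
cat >> h.py <<'E'
np.set_printoptions(precision=2,suppress=True)
def plan(P, yaw_y=-11.3, st=None):
    """offset/rotvec in current (measured) tool axes to put TCP at P pointing down, tool y at world angle yaw_y"""
    st=st or state(); Rt=R.from_euler('xyz',st["ee_rot"],degrees=True).as_matrix()
    a=np.radians(yaw_y); y=np.array([np.cos(a),np.sin(a),0]); x=np.array([0,0,-1.]); G=np.c_[x,y,np.cross(x,y)]
    off=Rt.T@(np.array(P)-st["ee_pos"]); rv=R.from_matrix(Rt.T@G).as_rotvec(degrees=True)
    return off,rv
E
python3 - <<'E'
from h import *
st=state(); print(R.from_euler('xyz',st["ee_rot"],degrees=True).as_matrix())
for P in [(563.6,-128.4,200)]: print(plan(P),plan(P,168.7))
s=cam("side");c=cam("scene")
print("punch",tri([s,c],[(351,335),(236,170)]), onplane(s,(351,354),0))
print("wrench", onplane(s,(225,174),3),onplane(s,(262,185),3))
E
```

```text
[[-0.    0.27 -0.96]
 [ 0.   -0.96 -0.27]
 [-1.   -0.    0.  ]]
(array([  13.72, -297.08, -507.07]), array([-62.84,  -0.04,   0.07])) (array([  13.72, -297.08, -507.07]), array([117.16,   0.08,   0.05]))
punch [ 597.94 -450.86   43.58] [ 598.02 -455.22    0.  ]
wrench [295.59 364.57   3.  ] [429.97 257.58   3.  ]
```

```bash
python3 -m handwheel '{"gripper":[1,1,1,1,1],"offset":[[0,-20,-34],[0,-40,-68],[0,-60,-102],[0,-80,-136],[0,-100,-170]],"rot":[[-7,0,0],[-14,0,0],[-21,0,0],[-28,0,0],[-35,0,0]]}' 20; python3 -c "
from h import *
print(plan((563.6,-128.4,200)))"
```

```text
time_s: 0.57
ee_pos: [294.1, -408.9, 213.7]
ee_rot: [-125.1, 90.0, 106.0]
force: [1.0, -1.0, -0.5]
gripper_width: 60.4
(array([  13.8 ,   34.05, -387.49]), array([-27.54,  -0.02,   0.01]))
```

```bash
python3 -m handwheel '{"gripper":[1,1,1,1,1],"offset":[[2,3,-40],[4,6,-80],[6,9,-120],[8,12,-160],[10,15,-200]],"rot":[[-7,0,0],[-14,0,0],[-21,0,0],[-27.5,0,0],[-27.5,0,0]]}'; python3 -c "
from h import *
print(plan((563.6,-128.4,200)))"
```

```text
time_s: 0.98
ee_pos: [432.1, -263.1, 203.8]
ee_rot: [-47.7, 90.0, -149.1]
force: [0.3, -0.8, -0.1]
gripper_width: 27.7
(array([   3.75,  102.25, -158.07]), array([-0.12,  0.01,  0.01]))
```

```bash
python3 -m handwheel '{"gripper":[1,1,1,1,1],"offset":[[4,22,-34],[4,44,-68],[4,66,-102],[4,88,-136],[4,100,-156]],"rot":[[0,0,0],[0,0,0],[0,0,0],[0,0,0],[0,0,0]]}'; python3 - <<'E'
from h import *
print(plan((563.6,-128.4,64)))
st=state(); f=grab_frame("wrist"); cv2.imwrite("pics/w1.png",f[:,:,::-1]); np.save("w1.npy",np.r_[st["ee_pos"],st["ee_rot"]])
E
```

```text
time_s: 1.4
ee_pos: [563.1, -129.1, 199.6]
ee_rot: [148.1, 89.9, 46.6]
force: [-0.3, -0.1, -0.2]
gripper_width: 0.5
(array([135.55,   0.28,  -0.58]), array([-0.21, -0.07, -0.04]))
```

View pics/w1.png

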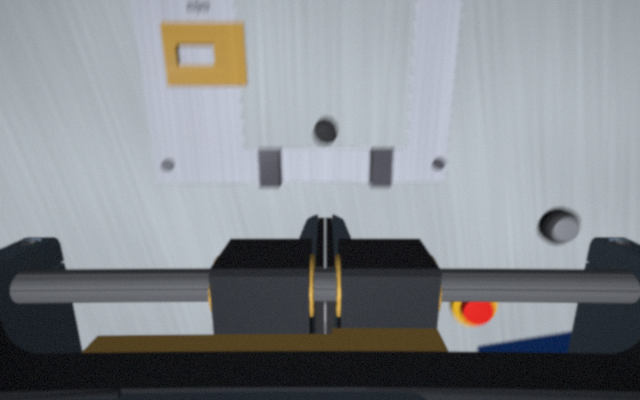

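The wrist view from behind the handle shows the handle at (326,130), in line with the shut fingers. The tongue slot is at (196,54), the plate screws are at (167,165) and (438,163), and the e-stop is at (474,308). Next I'll lower behind the handle.

```bash
python3 - <<'E'
from h import *
d=np.load("w1.npy"); c=cam("wrist",dict(ee_pos=d[:3],ee_rot=d[3:]))
a,b=onplane(c,(167,165),15),onplane(c,(438,163),15); e=b-a
print(a,b,np.degrees(np.arctan2(e[1],e[0])))
print("edge",onplane(c,(152,184),15),onplane(c,(446,184),15))
print("handle top",onplane(c,(326,126),92), "slot",onplane(c,(196,54),49))
E
python3 -m handwheel '{"gripper":[1,1,1,1,1],"offset":[[40,0,0],[80,0,0],[115,0,0],[135,0,0],[135,0,0]],"rot":[[0,0,0],[0,0,0],[0,0,0],[0,0,0],[0,0,0]]}'
```

```text
[408.93 -87.44  15.  ] [ 680.02 -140.78   15.  ] -11.131634167085846
edge [ 387.68 -103.37   15.  ] [ 685.52 -164.36   15.  ]
handle top [576.09 -76.37  92.  ] slot [479.47   1.49  49.  ]
time_s: 1.87
ee_pos: [556.6, -131.4, 59.9]
ee_rot: [-91.7, 89.4, 166.7]
force: [-0.9, 0.3, 0.2]
gripper_width: 0.3
```

```bash
python3 -m handwheel '{"gripper":[1,1],"offset":[[0,0,0],[0,0,0]],"rot":[[0,0,0],[0,0,0]]}'; python3 - <<'E'
from h import *
print(R.from_euler('xyz',state()["ee_rot"],degrees=True).as_matrix())
print(plan((561,-131,64)))
cv2.imwrite("pics/s2.png",grab_frame("side")[:,:,::-1])
zoom("pics/s2.png",(225,110,425,260),4,"pics/s2z.png")
E
```

```text
time_s: 2.03
ee_pos: [561.8, -132.7, 66.4]
ee_rot: [85.6, 89.8, -16.0]
force: [0.7, -0.4, -0.2]
gripper_width: 0.8
[[ 0.    0.98 -0.2 ]
 [-0.   -0.2  -0.98]
 [-1.    0.    0.  ]]
(array([ 2.4 , -1.13, -1.5 ]), array([-0.35,  0.01, -0.16]))
```

View pics/s2z.png

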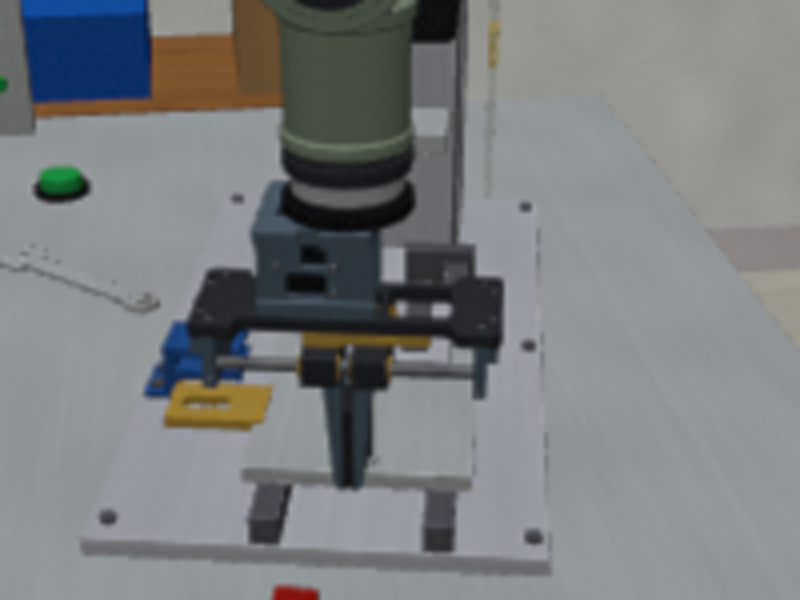

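The fingers sit directly behind the handle, which they hide near (358,470) in the zoomed picture. I'll push gently along tool −z.

```bash
Z='[[0,0,0],[0,0,0],[0,0,0],[0,0,0],[0,0,0]]'; python3 -m handwheel '{"gripper":[1,1,1,1,1],"offset":[[1,0,-7],[1,0,-14],[1,0,-19],[1,0,-23],[1,0,-27]],"rot":[[0,0,0],[0,0,0],[0,0,0],[0,0,0],[0,0,0]]}'; python3 -m handwheel '{"gripper":[1,1,1,1,1],"offset":[[0,0,-4],[0,0,-8],[0,0,-12],[0,0,-16],[0,0,-20]],"rot":[[0,0,0],[0,0,0],[0,0,0],[0,0,0],[0,0,0]]}';  python3 -m handwheel '{"gripper":[1,1,1,1,1],"offset":[[0,0,-4],[0,0,-8],[0,0,-12],[0,0,-16],[0,0,-20]],"rot":[[0,0,0],[0,0,0],[0,0,0],[0,0,0],[0,0,0]]}'
```

```text
time_s: 2.5
ee_pos: [566.3, -106.0, 64.5]
ee_rot: [25.5, 89.9, -76.0]
force: [-2.0, -3.4, 1.6]
gripper_width: 0.4
time_s: 2.92
ee_pos: [570.4, -86.1, 64.1]
ee_rot: [61.3, 90.0, -40.4]
force: [-1.2, -4.1, 3.4]
gripper_width: 0.6
time_s: 3.33
ee_pos: [574.4, -66.2, 64.0]
ee_rot: [75.7, 90.0, -25.9]
force: [-0.7, -4.8, 3.6]
gripper_width: 0.6
```

```bash
python3 -m handwheel '{"gripper":[1,1,1,1,1],"offset":[[0,0,-4],[0,0,-8],[0,0,-12],[0,0,-15],[0,0,-18]],"rot":[[0,0,0],[0,0,0],[0,0,0],[0,0,0],[0,0,0]]}';  python3 -m handwheel '{"gripper":[1,1,1,1,1],"offset":[[0,0,-2],[0,0,-4],[0,0,-6],[0,0,-8],[0,0,-10]],"rot":[[0,0,0],[0,0,0],[0,0,0],[0,0,0],[0,0,0]]}'
python3 - <<'E'
from h import *
cv2.imwrite("pics/w3.png",grab_frame("wrist")[:,:,::-1])
E
```

```text
time_s: 3.75
ee_pos: [577.9, -48.6, 64.0]
ee_rot: [76.7, 90.0, -24.9]
force: [-0.6, -4.6, 3.3]
gripper_width: 0.7
time_s: 4.17
ee_pos: [579.8, -39.1, 63.9]
ee_rot: [-13.2, 90.0, -114.9]
force: [0.4, -3.3, 3.5]
gripper_width: 0.7
```

View pics/w3.png

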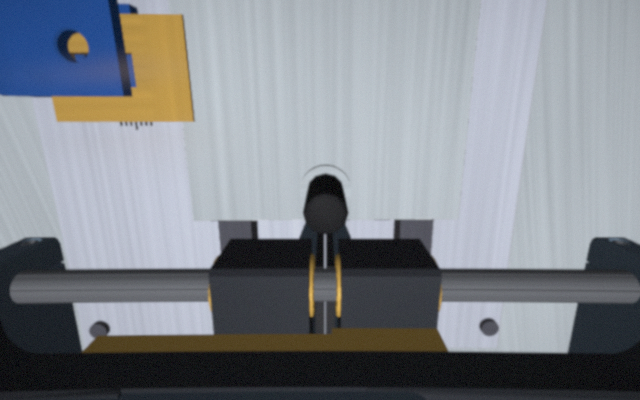

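The wrist view shows the fork hole at (74,45) with brass still showing through it, so the carriage isn't home yet. I'll continue slowly.

```bash
python3 -m handwheel '{"gripper":[1,1,1,1,1],"offset":[[0,0,-1],[0,0,-2],[0,0,-3],[0,0,-4],[0,0,-5]],"rot":[[0,0,0],[0,0,0],[0,0,0],[0,0,0],[0,0,0]]}';  python3 -m handwheel '{"gripper":[1,1,1,1,1],"offset":[[0,0,-1],[0,0,-2],[0,0,-3],[0,0,-3.5],[0,0,-4]],"rot":[[0,0,0],[0,0,0],[0,0,0],[0,0,0],[0,0,0]]}'
```

```text
time_s: 4.63
ee_pos: [580.7, -34.2, 63.9]
ee_rot: [-54.6, 90.0, -156.3]
force: [0.0, -4.0, 2.4]
gripper_width: 0.3
time_s: 5.05
ee_pos: [581.6, -30.3, 63.9]
ee_rot: [-53.7, 90.0, -155.3]
force: [0.7, -3.6, 3.0]
gripper_width: 0.4
```

```bash
python3 -m handwheel '{"gripper":[1,1,1,1],"offset":[[0,0,-0.7],[0,0,-1.4],[0,0,-2],[0,0,-2.5]],"rot":[[0,0,0],[0,0,0],[0,0,0],[0,0,0]]}';  python3 - <<'E'
from h import *
cv2.imwrite("pics/w4.png",grab_frame("wrist")[:,:,::-1])
E
```

```text
time_s: 5.38
ee_pos: [581.7, -29.9, 64.0]
ee_rot: [-3.3, 89.8, -104.9]
force: [-2.0, -12.4, 5.6]
gripper_width: 0.5
```

View pics/w4.png

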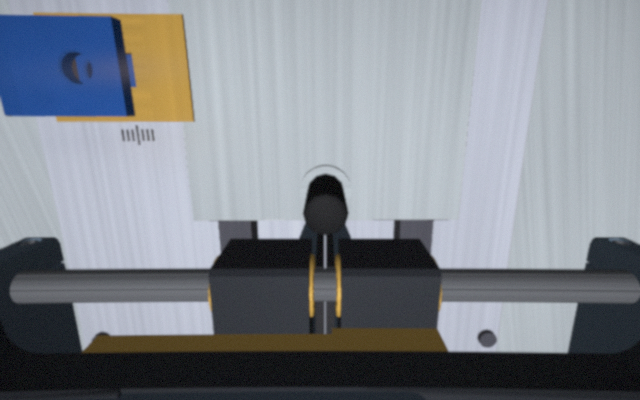

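```bash
python3 -m handwheel '{"gripper":[1,1,1],"offset":[[0,0,-0.5],[0,0,-0.5],[0,0,-0.5]],"rot":[[0,0,0],[0,0,0],[0,0,0]]}'; python3 -m handwheel '{"gripper":[1,1,1,1,1],"offset":[[0,0,2],[0,0,5],[0,0,10],[0,0,20],[0,0,30]],"rot":[[0,0,0],[0,0,0],[0,0,0],[0,0,0],[0,0,0]]}'; python3 -m handwheel '{"gripper":[0.3,0.3,0.3,0.3],"offset":[[-35,0,0],[-75,0,0],[-110,0,0],[-130,0,0]],"rot":[[0,0,0],[0,0,0],[0,0,0],[0,0,0]]}'; python3 -m handwheel '{"gripper":[0.3],"offset":[[0,0,0]],"rot":[[0,0,0]]}'; python3 - <<'E'
from h import *
st=state()
cv2.imwrite("pics/w5.png",grab_frame("wrist")[:,:,::-1]); np.save("w5.npy",np.r_[st["ee_pos"],st["ee_rot"]])
E
```

```text
time_s: 5.68
ee_pos: [581.7, -29.9, 64.0]
ee_rot: [-3.6, 89.7, -105.2]
force: [-1.6, -12.4, 3.5]
gripper_width: 0.6
time_s: 6.1
ee_pos: [575.7, -56.9, 63.5]
ee_rot: [-110.2, 89.9, 148.2]
force: [0.2, -0.5, 0.2]
gripper_width: 0.3
time_s: 6.43
ee_pos: [577.5, -57.6, 198.1]
ee_rot: [98.6, 89.7, -3.1]
force: [0.1, 0.7, -0.5]
gripper_width: 24.5
time_s: 6.52
ee_pos: [578.8, -57.7, 199.4]
ee_rot: [96.7, 89.4, -5.0]
force: [0.6, 0.4, -0.1]
gripper_width: 31.1
```

View pics/w5.png

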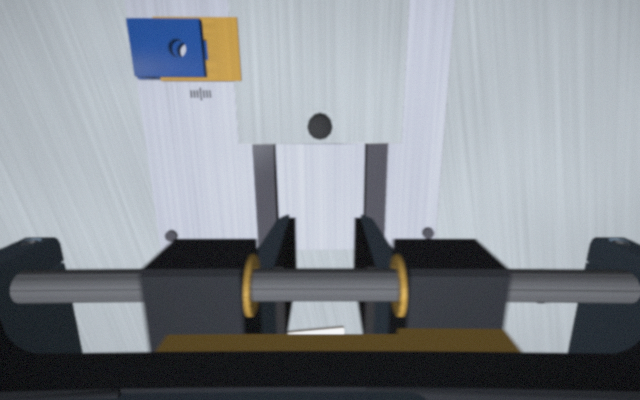

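Pulling back left the carriage home: light now shows through the fork hole at (179,48), and the brass tongue is inside the fork. Now I'll measure the hole and work out the move to the pin.

```bash
python3 - <<'E'
from h import *
d=np.load("w5.npy"); c=cam("wrist",dict(ee_pos=d[:3],ee_rot=d[3:]))
im=cv2.imread("pics/w5.png"); zoom("pics/w5.png",(110,0,270,120),5,"pics/w5z.png")
print("hole",onplane(c,(179,48),58))
hsv=cv2.cvtColor(im,cv2.COLOR_BGR2HSV); m=cv2.inRange(hsv,(100,120,60),(125,255,255)); 
cs,_=cv2.findContours(m,cv2.RETR_CCOMP,cv2.CHAIN_APPROX_NONE)
for k in cs:
    if cv2.contourArea(k)>15: print(cv2.contourArea(k),cv2.boundingRect(k),cv2.minAreaRect(k))
print("handle",onplane(c,(319,126),92))
# pin centre estimate from side/scene
print(plan((517.0,-287-46,200),-10), state()["qpos"])
E
```

```text
hole [487.92  77.95  58.  ]
3990.0 (127, 19, 80, 59) ((166.5, 48.0), (58.0, 79.0), 90.0)
97.0 (178, 43, 10, 15) ((182.5, 50.0), (9.0, 14.0), 0.0)
handle [587.65  -4.12  92.  ]
(array([ -3.81,  -3.28, 282.05]), array([-1.67, -0.04, -0.31])) [-6.83 19.26 90.82  0.02 69.6   4.84]
```

View pics/w5z.png

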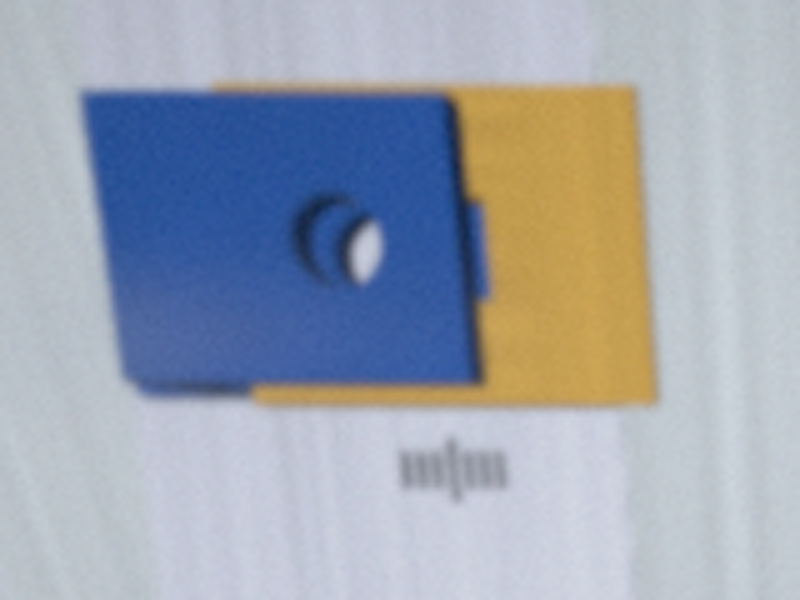

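```bash
python3 -c "
from h import *
print(plan((506,-338,233),-11.3))"; python3 -m handwheel '{"gripper":[0.1,0.1,0.1,0.1,0.1],"offset":[[-10,-2,37],[-20,-4,77],[-32,-7,117],[-35,-10,157],[-35,-14,197]],"rot":[[0,0,0],[0,0,0],[0,0,0],[0,0,0],[0,0,0]]}';  python3 -c "
from h import *
print(plan((506,-338,233),-11.3))"
```

```text
(array([-36.86, -12.87, 289.15]), array([-0.37, -0.04, -0.31]))
time_s: 6.98
ee_pos: [521.6, -248.6, 228.1]
ee_rot: [-116.0, 89.9, 142.3]
force: [0.7, -0.9, -0.1]
gripper_width: 68.2
(array([-4.95,  2.72, 90.69]), array([-0.32, -0.03,  0.06]))
```

```bash
python3 -m handwheel '{"gripper":[0.1,0.1,0.1,0.1,0.1],"offset":[[0,0,35],[0,0,65],[0,0,85],[0,0,85],[0,0,85]],"rot":[[0,0,0],[0,0,0],[0,0,0],[0,0,0],[0,0,0]]}';  python3 - <<'E'
from h import *
st=state()
cv2.imwrite("pics/w6.png",grab_frame("wrist")[:,:,::-1]); np.save("w6.npy",np.r_[st["ee_pos"],st["ee_rot"]]);print(st["ee_pos"],st["qvel"])
zoom("pics/w6.png",(220,40,420,190),4,"pics/w6z.png")
E
```

```text
time_s: 7.4
ee_pos: [504.3, -330.5, 226.8]
ee_rot: [-122.6, 89.8, 135.7]
force: [0.0, -0.8, 0.5]
gripper_width: 82.3
[ 504.34 -330.48  226.78] [ 2.1  -0.91  0.31  0.5   0.17  0.23]
```

View pics/w6.png

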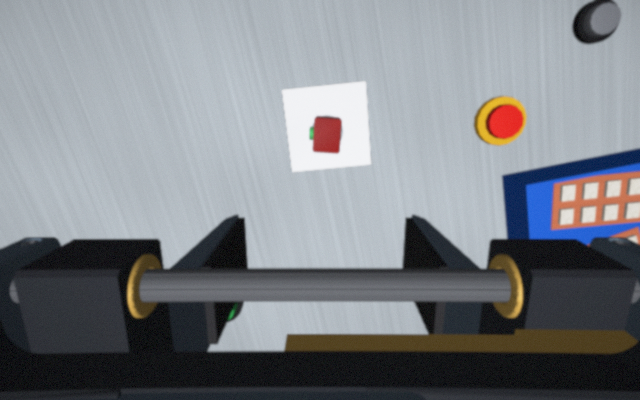

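View pics/w6z.png

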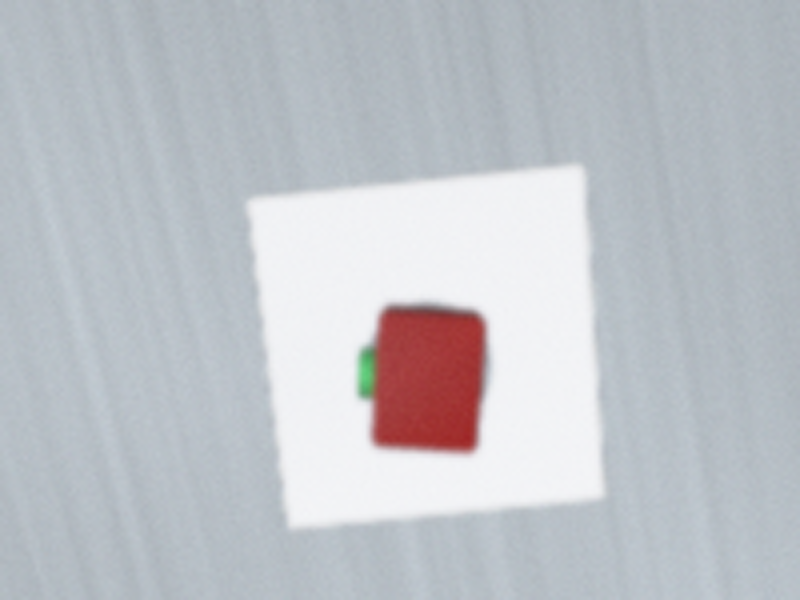

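The wrist view shows the red block at about (327,135) with the green button on its left face, and the rack top corners are clean.

```bash
python3 - <<'E'
from h import *
d=np.load("w6.npy"); c=cam("wrist",dict(ee_pos=d[:3],ee_rot=d[3:]))
im=cv2.imread("pics/w6.png"); hsv=cv2.cvtColor(im,cv2.COLOR_BGR2HSV)
m=cv2.inRange(hsv,(0,120,60),(8,255,255))|cv2.inRange(hsv,(172,120,60),(180,255,255)); m[:,420:]=0;m[200:]=0
k=max(cv2.findContours(m,cv2.RETR_EXTERNAL,cv2.CHAIN_APPROX_NONE)[0],key=cv2.contourArea)
r=cv2.minAreaRect(k); print(r)
M=cv2.moments(k); uv=(M['m10']/M['m00'],M['m01']/M['m00'])
q=[onplane(c,(220+u/4-.4,40+v/4-.4),91) for u,v in [(383,308),(484,314),(476,451),(374,444)]]
print(np.array(q)); 
for a,b in [(0,1),(3,2),(3,0),(2,1)]:
    e=q[b]-q[a]; print(np.linalg.norm(e),np.degrees(np.arctan2(e[1],e[0])))
print("pin centre",np.mean(q,0),onplane(c,uv,91))
rk=np.array([onplane(c,(220+u/4-.4,40+v/4-.4),45) for u,v in [(248,198),(583,165),(604,496),(288,527)]]); print("rack",rk.mean(0),rk)
P=np.mean(q,0); print(plan((P[0],P[1],200),-14.5),plan((P[0],P[1],200),-13))
E
```

```text
((327.0, 134.5), (33.0, 26.0), 90.0)
[[ 509.54 -269.88   91.  ]
 [ 530.36 -275.51   91.  ]
 [ 523.   -303.84   91.  ]
 [ 501.48 -297.78   91.  ]]
21.57043608481616 -15.14251530977131
22.363966329696023 -15.736938667333998
29.040566987563437 73.87679484881923
29.269816687285665 75.43551579894478
pin centre [ 516.1  -286.75   91.  ] [ 515.92 -286.52   91.  ]
rack [ 517.17 -284.06   45.  ] [[ 481.6  -239.61   45.  ]
 [ 561.6  -248.72   45.  ]
 [ 552.91 -328.27   45.  ]
 [ 472.58 -319.64   45.  ]]
(array([ 27.31,   2.47, -44.17]), array([ 2.81, -0.12,  0.17])) (array([ 27.31,   2.47, -44.17]), array([ 1.31, -0.12,  0.17]))
```

```bash
python3 -m handwheel '{"gripper":[0.2,0.2,0.2,0.2,0.2],"offset":[[7,1,-15],[15,2,-30],[22,2.5,-42],[27,2.5,-44],[27,2.5,-44]],"rot":[[1,0,0],[2,0,0],[3,0,0],[3,0,0],[3,0,0]]}';  python3 -m handwheel '{"gripper":[0.2],"offset":[[0,0,0]],"rot":[[0,0,0]]}'; python3 - <<'E'
from h import *
for i in range(1): print(plan((516.1,-286.7,57),-15))
cv2.imwrite("pics/w7.png",grab_frame("wrist")[:,:,::-1])
print(plan((516.1,-286.7,57),-15))
E
```

```text
time_s: 7.87
ee_pos: [516.5, -285.5, 200.5]
ee_rot: [-105.9, 89.8, 149.7]
force: [0.6, 0.3, 0.9]
gripper_width: 72.9
time_s: 7.95
ee_pos: [516.9, -287.0, 201.7]
ee_rot: [-78.7, 90.0, 176.8]
force: [0.0, 1.0, 0.2]
gripper_width: 73.0
(array([144.7 ,  -0.73,  -0.09]), array([0.46, 0.01, 0.04]))
(array([145.1 ,  -1.16,  -0.63]), array([ 0.42,  0.02, -0.01]))
```

View pics/w7.png

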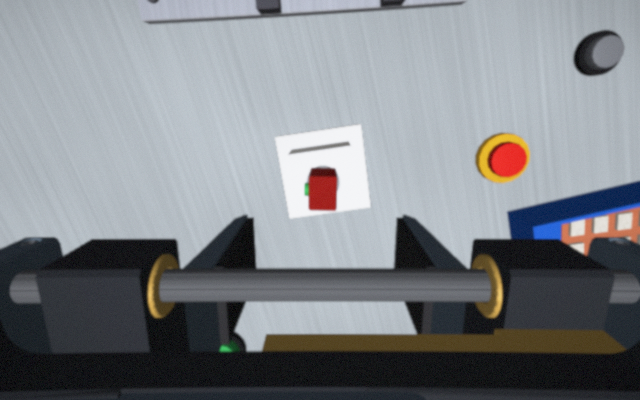

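The pin block at (323,188) is now square to the picture and centred between the fingers. I'll descend.

```bash
python3 -m handwheel '{"gripper":[0.2,0.2,0.2,0.2,0.2],"offset":[[25,-0.3,0],[55,-0.6,0],[85,-1,0],[110,-1,0],[125,-1,0]],"rot":[[0,0,0],[0,0,0],[0,0,0],[0,0,0],[0,0,0]]}';  python3 -m handwheel '{"gripper":[0.2,0.2,0.2,0.2,0.2],"offset":[[8,0,0],[14,0,0],[17,0,0],[18.5,0,0],[18.5,0,0]],"rot":[[0,0,0],[0,0,0],[0,0,0],[0,0,0],[0,0,0]]}'; python3 - <<'E'
from h import *
print(plan((516.1,-286.7,57),-15), state()["force"])
cv2.imwrite("pics/w8.png",grab_frame("wrist")[:,:,::-1])
E
```

```text
time_s: 8.42
ee_pos: [514.6, -287.3, 74.5]
ee_rot: [-101.9, 89.8, 153.4]
force: [0.4, 0.2, -0.7]
gripper_width: 73.1
time_s: 8.83
ee_pos: [516.5, -287.8, 59.2]
ee_rot: [70.9, 89.9, -33.8]
force: [-0.7, 0.1, 0.1]
gripper_width: 72.8
(array([ 2.22, -0.62, -0.94]), array([ 0.36,  0.03, -0.09])) [-0.66  0.14  0.15]
```

View pics/w8.png

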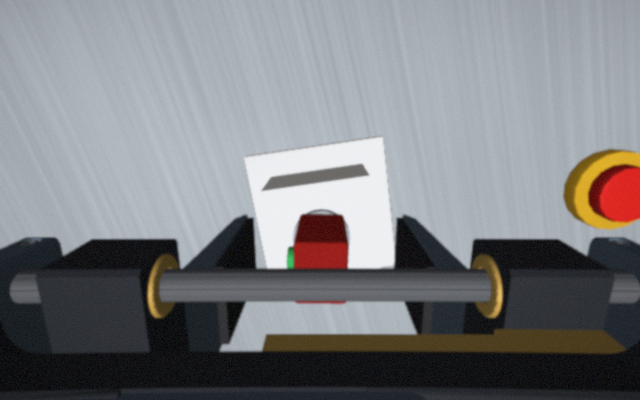

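```bash
python3 -m handwheel '{"gripper":[0.3,0.4,0.5,0.6,0.65],"offset":[[1,0,0],[1,-0.5,-0.5],[1,-0.5,-0.5],[1,-0.5,-0.5],[1,-0.5,-0.5]],"rot":[[0,0,0],[0,0,0],[0,0,0],[0,0,0],[0,0,0]]}' 25;  python3 -m handwheel '{"gripper":[0.7,0.75,0.8,1,1],"offset":[[0,0,0],[0,0,0],[0,0,0],[0,0,0],[0,0,0]],"rot":[[0,0,0],[0,0,0],[0,0,0],[0,0,0],[0,0,0]]}';python3 -m handwheel '{"gripper":[1,1],"offset":[[0,0,0],[0,0,0]],"rot":[[0,0,0],[0,0,0]]}'; python3 -c "
from h import *
s=state();print(s)"
```

```text
time_s: 9.3
ee_pos: [515.7, -286.7, 57.6]
ee_rot: [66.8, 90.0, -37.8]
force: [0.3, -0.7, 0.5]
gripper_width: 42.7
time_s: 9.72
ee_pos: [515.6, -286.8, 57.5]
ee_rot: [56.6, 90.0, -48.0]
force: [-0.3, 0.2, -0.6]
gripper_width: 24.3
time_s: 9.88
ee_pos: [515.6, -286.7, 57.5]
ee_rot: [39.3, 90.0, -65.4]
force: [-1.3, -0.5, -0.4]
gripper_width: 24.0
{'time_s': 9.8833, 'qpos': array([-30.2 ,  27.47,  99.75,  -0.  ,  52.78, -15.55]), 'qvel': array([-0.13,  0.15,  0.  ,  0.06,  0.04,  0.02]), 'effort': array([  0.03, -45.22, -18.89,   0.07,   0.01,  -0.  ]), 'ee_pos': array([ 515.59, -286.74,   57.46]), 'ee_rot': array([ 39.27,  89.99, -65.37]), 'force': array([-1.35, -0.52, -0.42]), 'torque': array([ 0.  , -0.06,  0.04]), 'gripper_width': 23.9991796074501}
```

```bash
python3 -m handwheel '{"gripper":[1,1,1,1,1],"offset":[[-5,0,0],[-20,0,0],[-45,0,0],[-75,0,0],[-105,0,0]],"rot":[[0,0,0],[0,0,0],[0,0,0],[0,0,0],[0,0,0]]}';  python3 -m handwheel '{"gripper":[1,1,1],"offset":[[-35,0,0],[-43,0,0],[-43,0,0]],"rot":[[0,0,0],[0,0,0],[0,0,0]]}'; python3 - <<'E'
from h import *
print(state()["gripper_width"],state()["force"])
h=np.array([487.5,78.5]); yd=np.array([.196,.981]); v=h-50*yd; print(v,plan((v[0],v[1],200),-11.3))
cv2.imwrite("pics/w9.png",grab_frame("wrist")[:,:,::-1])
E
```

```text
time_s: 10.3
ee_pos: [515.0, -286.4, 163.2]
ee_rot: [-104.7, 89.9, 150.6]
force: [0.6, 0.3, -0.9]
gripper_width: 23.6
time_s: 10.55
ee_pos: [517.1, -287.5, 208.8]
ee_rot: [74.2, 89.6, -30.4]
force: [0.1, -0.3, -1.5]
gripper_width: 23.8
23.751804261925503 [ 0.08 -0.28 -1.45]
[477.7   29.45] (array([   7.41, -118.26, -296.78]), array([-3.34,  0.12, -0.39]))
```

View pics/w9.png

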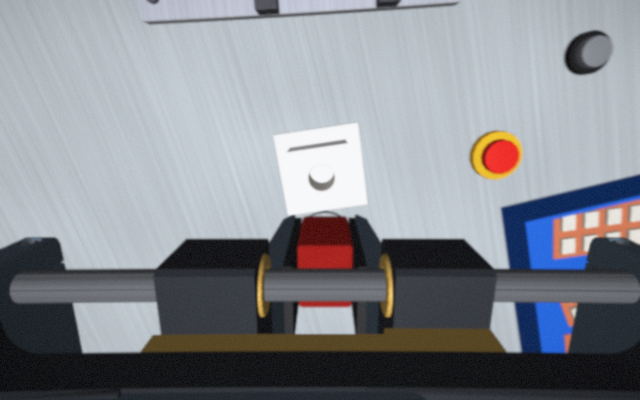

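The pin is held upright at (325,250), and the rack hole is empty. Now I'll go over the press, just short of the fork.

```bash
python3 -m handwheel '{"gripper":[1,1,1,1,1],"offset":[[0,-11,-27],[0,-25,-62],[0,-39,-98],[0,-53,-134],[0,-67,-170]],"rot":[[-1,0,0],[-2,0,0],[-3,0,0],[-3.3,0,0],[-3.3,0,0]]}'; python3 -c "
from h import *
print(plan((477.7,29.5,200),-11.3))"
```

```text
time_s: 11.02
ee_pos: [491.6, -103.5, 202.7]
ee_rot: [-92.8, 89.7, 165.9]
force: [0.6, -0.6, -1.6]
gripper_width: 24.0
(array([   2.97,  -39.89, -127.6 ]), array([-0.08, -0.01,  0.3 ]))
```

```bash
python3 -m handwheel '{"gripper":[1,1,1,1,1],"offset":[[0,-10,-33],[0,-21,-67],[0,-31,-98],[0,-38,-120],[0,-41,-128]],"rot":[[0,0,0],[0,0,0],[0,0,0],[0,0,0],[0,0,0]]}'; python3 -m handwheel '{"gripper":[1,1,1],"offset":[[0,0,0],[0,0,0],[0,0,0]],"rot":[[0,0,0],[0,0,0],[0,0,0]]}'; python3 - <<'E'
from h import *
st=state()
f=grab_frame("wrist")
cv2.imwrite("pics/w10.png",f[:,:,::-1]); np.save("w10.npy",np.r_[st["ee_pos"],st["ee_rot"]]);print(st["ee_pos"],st["qvel"])
zoom("pics/w10.png",(230,60,390,180),5,"pics/w10z.png")
E
```

```text
time_s: 11.43
ee_pos: [476.6, 31.0, 203.1]
ee_rot: [-88.8, 89.7, 170.0]
force: [0.1, -0.2, -1.0]
gripper_width: 24.0
time_s: 11.68
ee_pos: [478.5, 27.2, 204.6]
ee_rot: [-47.6, 89.9, -148.9]
force: [1.2, -0.3, -0.8]
gripper_width: 24.2
[478.51  27.16 204.62] [-0.56 -0.19 -0.5   0.25  0.1   0.23]
```

View pics/w10.png

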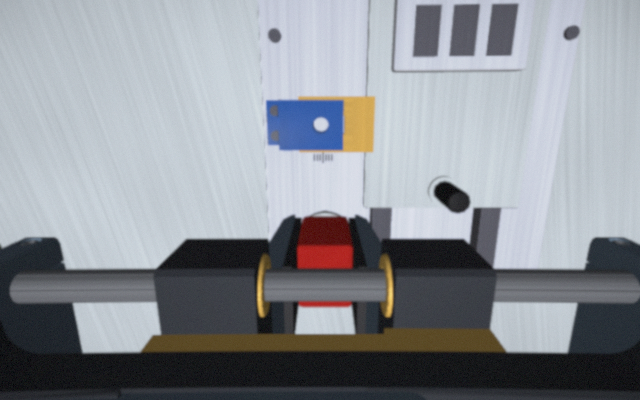

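View pics/w10z.png

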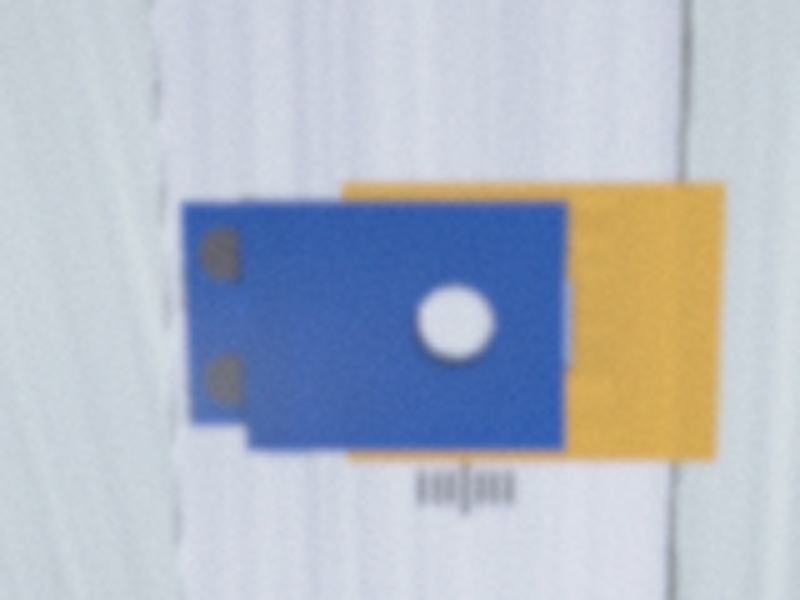

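The fork hole is clearly visible at about (320.7,124.5), with white showing through it, so the tongue slot lies beneath. Now the offset from pin to hole.

```bash
python3 - <<'E'
from h import *
d=np.load("w10.npy"); st=dict(ee_pos=d[:3],ee_rot=d[3:]); c=cam("wrist",st)
im=cv2.imread("pics/w10.png"); hsv=cv2.cvtColor(im,cv2.COLOR_BGR2HSV); m=cv2.inRange(hsv,(100,110,50),(125,255,255)); m[200:]=0
cs,_=cv2.findContours(m,cv2.RETR_CCOMP,cv2.CHAIN_APPROX_NONE)
for k in cs:
    if cv2.contourArea(k)>60: print(cv2.contourArea(k),cv2.boundingRect(k),cv2.minAreaRect(k),cv2.fitEllipse(k)[0])
Rt=R.from_euler('xyz',st["ee_rot"],degrees=True).as_matrix()
H=onplane(c,(320.7,124.5),58); print("hole",H,"tool",Rt.T@(H-st["ee_pos"]))
for u,v in [(568,203),(565,450),(247,450)]:
    print(Rt.T@(onplane(c,(230+u/5-.4,60+v/5-.4),58)-st["ee_pos"]))
# screw rows for press yaw
a,b=onplane(c,(274.5,35.5),15),onplane(c,(571,32.5),15);e=b-a;print(np.degrees(np.arctan2(e[1],e[0])),np.linalg.norm(e), "tool yaw",np.degrees(np.arctan2(Rt[1,1],Rt[0,1])))
# pin block top edges, in tool frame, at plane 28.5+... block top z = TCP -48.5+36+46=TCP+33.5
for q in [(303,217),(349,217),(299,249),(352,249)]:
    print(q,Rt.T@(onplane(c,q,st["ee_pos"][2]+33.5)-st["ee_pos"]))
E
```

```text
3408.0 (267, 101, 76, 49) ((304.5, 125.0), (48.0, 75.0), 90.0) (305.49920654296875, 123.94017791748047)
101.0 (269, 129, 11, 14) ((274.0, 135.5), (10.0, 13.0), 0.0) (274.46405029296875, 135.45668029785156)
222.5 (312, 116, 18, 18) ((320.7500305175781, 124.2500228881836), (16.970561981201172, 16.26345443725586), 45.0) (320.4786376953125, 124.12769317626953)
83.0 (269, 105, 10, 12) ((273.5, 110.5), (9.0, 11.0), 0.0) (273.69268798828125, 110.4365463256836)
hole [486.39  79.28  58.  ] tool [146.57  -2.38 -52.82]
[146.52  17.3  -73.52]
[146.57  17.33 -30.55]
[146.64 -40.17 -30.59]
-11.2699334218594 276.17104214058253 tool yaw -11.387437337577383
(303, 217) [-33.52  -7.91 -26.68]
(349, 217) [-33.54  11.01 -26.67]
(299, 249) [-33.5   -9.83 -12.48]
(352, 249) [-33.53  12.52 -12.47]
```

```bash
python3 - <<'E'
from h import *
for n,(r0,r1) in dict(w6=(116,153),w7=(166,212),w8=(210,266),w9=(214,266),w10=(214,266)).items():
    im=cv2.imread(f"pics/{n}.png"); hsv=cv2.cvtColor(im,cv2.COLOR_BGR2HSV)
    m=(cv2.inRange(hsv,(0,120,50),(8,255,255))|cv2.inRange(hsv,(172,120,50),(180,255,255)))
    print(n,[(r,)+(lambda c:(c.min(),c.max(),(c.min()+c.max())/2))(np.nonzero(m[r,270:380])[0]+270) for r in range(r0,r1,4) if m[r,270:380].any()])
zoom("pics/w10.png",(240,195,410,310),4.5,"pics/w10p.png")
zoom("pics/w8.png",(220,160,420,310),4,"pics/w8p.png")
E
```

```text
w6 [(120, np.int64(316), np.int64(339), np.float64(327.5)), (124, np.int64(315), np.int64(340), np.float64(327.5)), (128, np.int64(314), np.int64(339), np.float64(326.5)), (132, np.int64(315), np.int64(339), np.float64(327.0)), (136, np.int64(314), np.int64(339), np.float64(326.5)), (140, np.int64(314), np.int64(338), np.float64(326.0)), (144, np.int64(314), np.int64(338), np.float64(326.0)), (148, np.int64(314), np.int64(338), np.float64(326.0))]
w7 [(170, np.int64(312), np.int64(333), np.float64(322.5)), (174, np.int64(311), np.int64(334), np.float64(322.5)), (178, np.int64(309), np.int64(335), np.float64(322.0)), (182, np.int64(309), np.int64(335), np.float64(322.0)), (186, np.int64(309), np.int64(335), np.float64(322.0)), (190, np.int64(310), np.int64(335), np.float64(322.5)), (194, np.int64(309), np.int64(335), np.float64(322.0)), (198, np.int64(310), np.int64(335), np.float64(322.5)), (202, np.int64(310), np.int64(335), np.float64(322.5)), (206, np.int64(310), np.int64(335), np.float64(322.5))]
w8 [(218, np.int64(301), np.int64(341), np.float64(321.0)), (222, np.int64(300), np.
[... 1244 characters left out ...]
3), np.float64(324.5))]
w10 [(218, np.int64(305), np.int64(344), np.float64(324.5)), (222, np.int64(303), np.int64(346), np.float64(324.5)), (226, np.int64(301), np.int64(348), np.float64(324.5)), (230, np.int64(300), np.int64(349), np.float64(324.5)), (234, np.int64(299), np.int64(350), np.float64(324.5)), (238, np.int64(298), np.int64(351), np.float64(324.5)), (242, np.int64(298), np.int64(351), np.float64(324.5)), (246, np.int64(297), np.int64(353), np.float64(325.0)), (250, np.int64(296), np.int64(353), np.float64(324.5)), (254, np.int64(296), np.int64(353), np.float64(324.5)), (258, np.int64(296), np.int64(353), np.float64(324.5)), (262, np.int64(296), np.int64(353), np.float64(324.5))]
```

View pics/w10p.png

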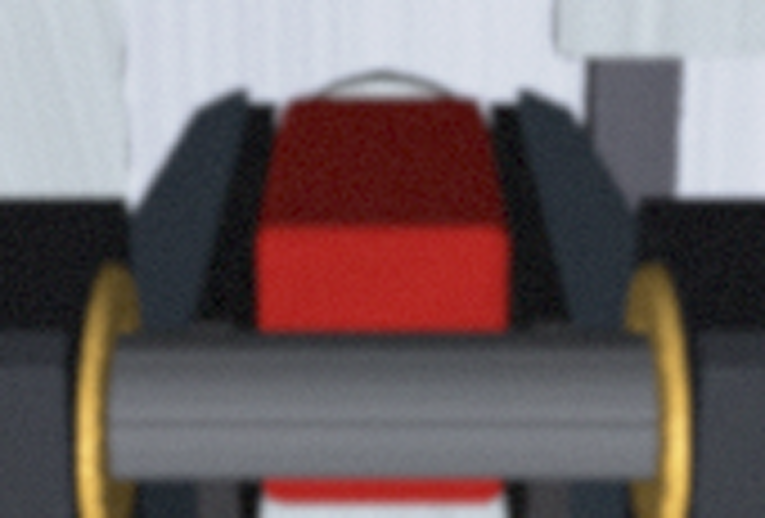

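View pics/w8p.png

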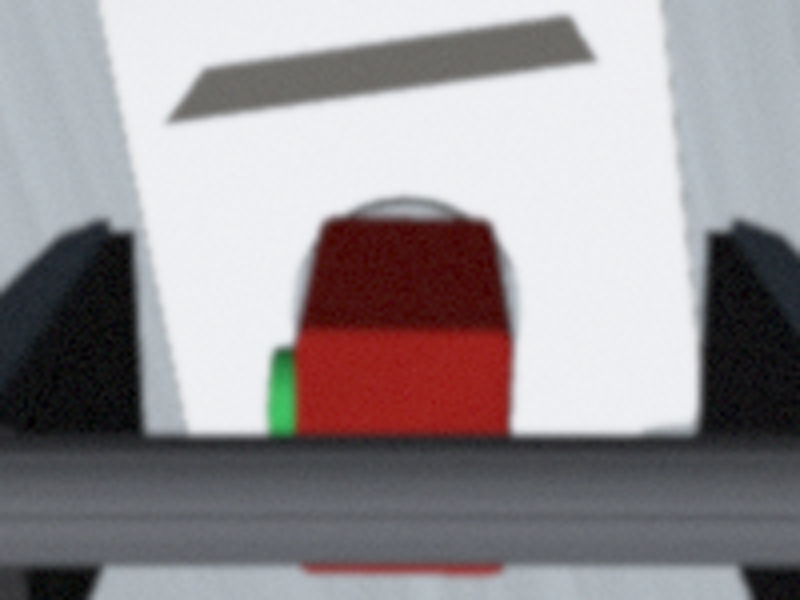

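```bash
python3 - <<'E'
from h import *
d=np.load("w10.npy"); p=camera_params("wrist"); T=p["hand_eye"]; c=(p,T[:3,:3],T[:3,3])
for x,z,row in [(-33.5,-15,245.1),(8.5,-15,216.4),(8.5,-16,210.6),(12.5,-16,210.6)]:
    pr=proj(c,(x,1.2,z)); 
    o,v=ray(c,(324.5,row)); q=o+v*(x-o[0])/v[0]; print(pr,row,"-> z",q)
o,v=ray(c,(320.7,124.4)); q=o+v*(146.6-o[0])/v[0]; print(q)
E
```

```text
[325.16 243.39] 245.1 -> z [-33.5    0.92 -14.23]
[325.01 212.76] 216.4 -> z [  8.5    0.93 -12.95]
[325.   210.98] 210.6 -> z [  8.5    0.93 -16.21]
[324.99 208.77] 210.6 -> z [ 12.5    0.93 -14.96]
[146.6   -2.38 -52.91]
```

The held pin is centred at u≈324.5 at both depths, so the camera's true lateral offset is about 0 rather than 1.2 mm. I'll descend halfway and measure again from closer.

```bash
python3 -m handwheel '{"gripper":[1,1,1,1,1],"offset":[[15,-1,0],[35,-2.5,0],[55,-3.4,0],[70,-3.4,0],[75,-3.4,0]],"rot":[[0,0,0],[0,0,0],[0,0,0],[0,0,0],[0,0,0]]}'; python3 -m handwheel '{"gripper":[1,1,1,1],"offset":[[0,0,0],[0,0,0],[0,0,0],[0,0,0]],"rot":[[0,0,0],[0,0,0],[0,0,0],[0,0,0]]}'; python3 - <<'E'
from h import *
st=state()
f=grab_frame("wrist")
cv2.imwrite("pics/w11.png",f[:,:,::-1]); np.save("w11.npy",np.r_[st["ee_pos"],st["ee_rot"]])
zoom("pics/w11.png",(230,80,430,230),4,"pics/w11z.png")
E
```

```text
time_s: 12.15
ee_pos: [473.8, 27.6, 128.2]
ee_rot: [-71.9, 89.7, -173.3]
force: [-0.4, -0.1, -1.6]
gripper_width: 23.8
time_s: 12.48
ee_pos: [476.3, 28.8, 131.5]
ee_rot: [101.2, 89.9, -0.2]
force: [-0.3, 1.3, -1.8]
gripper_width: 23.8
```

View pics/w11z.png

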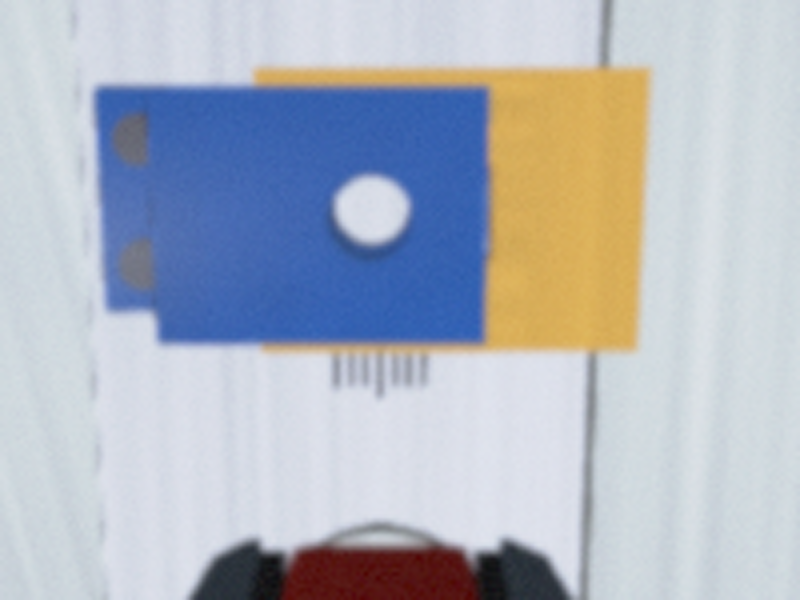

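The hole is now at about (322.4,133.4) and the pin axis at u≈324.6.

```bash
python3 - <<'E'
from h import *
d=np.load("w11.npy"); p=camera_params("wrist"); T=p["hand_eye"]; c=(p,T[:3,:3],T[:3,3])
im=cv2.imread("pics/w11.png"); hsv=cv2.cvtColor(im,cv2.COLOR_BGR2HSV)
# blue fork bright top vs white/dark; hole blob = not bright blue inside fork
m=cv2.inRange(hsv,(100,140,130),(125,255,255)); m[200:]=0
cs,_=cv2.findContours(m,cv2.RETR_CCOMP,cv2.CHAIN_APPROX_NONE)
for k in cs:
    if cv2.contourArea(k)>60: print(cv2.contourArea(k),cv2.boundingRect(k),[round(t,1) for t in cv2.fitEllipse(k)[0]])
for z in (129,130.5,131.5):
  X=z-58
  def at(uv,X):
    o,v=ray(c,uv); return o+v*(X-o[0])/v[0]
  print(z,at((322.35,133.4),X), "edges",at((230+490/4-.4,80+88/4-.4),X),at((230+484/4-.4,80+342/4-.4),X))
print(d)
E
```

```text
5151.0 (255, 103, 96, 62) [307.5, 131.8]
355.0 (311, 122, 23, 22) [322.2, 132.1]
148.5 (256, 107, 13, 17) [262.6, 114.7]
129 [ 71.    -0.49 -51.58] edges [ 71.    19.33 -72.38] [ 71.    19.14 -29.75]
130.5 [ 72.5   -0.5  -51.45] edges [ 72.5   19.44 -72.38] [ 72.5   19.25 -29.48]
131.5 [ 73.5   -0.5  -51.36] edges [ 73.5   19.52 -72.37] [ 73.5   19.33 -29.31]
[476.26  28.76 131.49 101.18  89.86  -0.18]
```

```bash
python3 -m handwheel '{"gripper":[1,1,1,1,1],"offset":[[0,-0.5,-12],[0,-1,-26],[0,-1.4,-40],[0,-1.4,-49],[0,-1.4,-52]],"rot":[[0,0,0],[0,0,0],[0,0,0],[0,0,0],[0,0,0]]}'; python3 -m handwheel '{"gripper":[1,1,1,1,1],"offset":[[3,0,0],[7,0,0],[11,0,0],[14,0,0],[15,0,0]],"rot":[[0,0,0],[0,0,0],[0,0,0],[0,0,0],[0,0,0]]}'; python3 -m handwheel '{"gripper":[1,1,1],"offset":[[0,0,0],[0,0,0],[0,0,0]],"rot":[[0,0,0],[0,0,0],[0,0,0]]}'; python3 - <<'E'
from h import *
print(plan((487,79,106.5),-11.3))
cv2.imwrite("pics/s12.png",grab_frame("side")[:,:,::-1]);cv2.imwrite("pics/c12.png",grab_frame("scene")[:,:,::-1])
a=cv2.imread("pics/s12.png")[130:230,220:350];b=cv2.imread("pics/c12.png")[130:230,310:440]
cv2.imwrite("pics/sc12.png",cv2.resize(np.vstack([a,b]),None,fx=3,fy=3,interpolation=cv2.INTER_CUBIC))
E
```

```text
time_s: 12.95
ee_pos: [484.7, 81.9, 130.7]
ee_rot: [128.2, 89.9, 26.9]
force: [0.5, 0.8, -1.2]
gripper_width: 23.7
time_s: 13.37
ee_pos: [483.6, 79.7, 114.6]
ee_rot: [-62.8, 89.9, -164.2]
force: [-0.3, -0.6, -1.4]
gripper_width: 24.0
time_s: 13.62
ee_pos: [484.3, 80.0, 115.6]
ee_rot: [95.3, 90.0, -6.1]
force: [-0.9, -0.0, -1.9]
gripper_width: 23.7
(array([9.06, 2.81, 0.49]), array([-0.06, -0.  , -0.02]))
```

View pics/sc12.png

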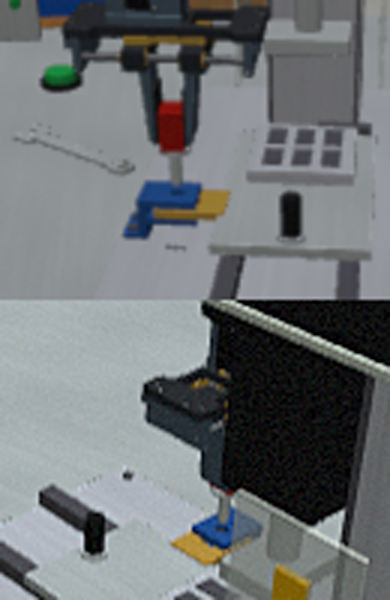

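The pin hangs just above the fork hole area in both views. I'll lower slowly and watch the force.

```bash
python3 -m handwheel '{"gripper":[1,1,1,1,1],"offset":[[1.5,0,0],[3,0,0],[4.5,0,0],[5.5,0,0],[6.5,0,0]],"rot":[[0,0,0],[0,0,0],[0,0,0],[0,0,0],[0,0,0]]}'; python3 -m handwheel '{"gripper":[1,1,1,1],"offset":[[0.8,0,0],[1.6,0,0],[2.4,0,0],[3.2,0,0]],"rot":[[0,0,0],[0,0,0],[0,0,0],[0,0,0]]}'
```

```text
time_s: 14.13
ee_pos: [484.1, 80.2, 108.7]
ee_rot: [-51.8, 90.0, -153.2]
force: [-0.0, -0.5, -1.3]
gripper_width: 23.7
time_s: 14.47
ee_pos: [484.2, 80.2, 105.7]
ee_rot: [63.8, 90.0, -37.6]
force: [-0.1, 0.1, -1.9]
gripper_width: 24.2
```

```bash
python3 -m handwheel '{"gripper":[1,1,1],"offset":[[0.8,0,0],[1.6,0,0],[1.6,0,0]],"rot":[[0,0,0],[0,0,0],[0,0,0]]}'
```

```text
time_s: 14.72
ee_pos: [484.1, 80.2, 104.0]
ee_rot: [-52.5, 90.0, -153.9]
force: [-0.4, -0.2, -1.3]
gripper_width: 24.1
```

No contact force, and the foot is already about 2 mm below the fork's top face, so it is entering the hole. I'll continue.

```bash
python3 -m handwheel '{"gripper":[1,1,1],"offset":[[0.8,0,0],[1.6,0,0],[2.4,0,0]],"rot":[[0,0,0],[0,0,0],[0,0,0]]}'; python3 -m handwheel '{"gripper":[1,1,1],"offset":[[0.8,0,0],[1.6,0,0],[2.0,0,0]],"rot":[[0,0,0],[0,0,0],[0,0,0]]}'
```

```text
time_s: 14.97
ee_pos: [484.2, 80.2, 101.7]
ee_rot: [66.4, 90.0, -34.9]
force: [-0.6, -1.0, -1.9]
gripper_width: 23.6
time_s: 15.22
ee_pos: [484.1, 80.2, 99.6]
ee_rot: [-45.9, 90.0, -147.3]
force: [-1.4, 0.1, -1.3]
gripper_width: 23.9
```

```bash
python3 -m handwheel '{"gripper":[1,1,1,1],"offset":[[1,0,0],[2,0,0],[3,0,0],[4,0,0]],"rot":[[0,0,0],[0,0,0],[0,0,0],[0,0,0]]}'; python3 -m handwheel '{"gripper":[1,1,1,1],"offset":[[1,0,0],[2,0,0],[3,0,0],[4,0,0]],"rot":[[0,0,0],[0,0,0],[0,0,0],[0,0,0]]}'
```

```text
time_s: 15.55
ee_pos: [484.2, 80.2, 95.6]
ee_rot: [-20.4, 90.0, -121.7]
force: [0.0, 0.7, -1.3]
gripper_width: 23.9
time_s: 15.88
ee_pos: [484.2, 80.2, 91.6]
ee_rot: [40.4, 90.0, -60.9]
force: [0.5, -0.1, -2.3]
gripper_width: 23.5
```

```bash
python3 -m handwheel '{"gripper":[1,1,1,1],"offset":[[1,0,0],[2,0,0],[3,0,0],[4,0,0]],"rot":[[0,0,0],[0,0,0],[0,0,0],[0,0,0]]}'; python3 -m handwheel '{"gripper":[1,1,1,1],"offset":[[1,0,0],[2,0,0],[3,0,0],[4,0,0]],"rot":[[0,0,0],[0,0,0],[0,0,0],[0,0,0]]}'
```

```text
time_s: 16.22
ee_pos: [484.2, 80.2, 87.6]
ee_rot: [22.4, 90.0, -78.9]
force: [0.7, -0.1, -2.2]
gripper_width: 23.9
time_s: 16.55
ee_pos: [484.2, 80.2, 83.6]
ee_rot: [60.8, 90.0, -40.5]
force: [0.0, 0.2, -0.6]
gripper_width: 23.9
```

```bash
python3 -m handwheel '{"gripper":[1,1,1,1],"offset":[[1,0,0],[2,0,0],[3,0,0],[4,0,0]],"rot":[[0,0,0],[0,0,0],[0,0,0],[0,0,0]]}'; python3 -m handwheel '{"gripper":[1,1,1,1,1],"offset":[[1,0,0],[2,0,0],[3,0,0],[4,0,0],[5,0,0]],"rot":[[0,0,0],[0,0,0],[0,0,0],[0,0,0],[0,0,0]]}'
```

```text
time_s: 16.88
ee_pos: [484.2, 80.2, 79.6]
ee_rot: [36.9, 90.0, -64.5]
force: [0.1, -0.6, -1.3]
gripper_width: 24.0
time_s: 17.3
ee_pos: [484.2, 80.2, 74.6]
ee_rot: [12.2, 90.0, -89.1]
force: [-0.7, -0.3, -1.5]
gripper_width: 23.9
```

Seating should come at a TCP height of about 70.5. I'll go on in small steps.

```bash
python3 -m handwheel '{"gripper":[1,1,1,1],"offset":[[0.7,0,0],[1.4,0,0],[2.1,0,0],[2.8,0,0]],"rot":[[0,0,0],[0,0,0],[0,0,0],[0,0,0]]}'; python3 -m handwheel '{"gripper":[1,1,1],"offset":[[0.4,0,0],[0.8,0,0],[1.2,0,0]],"rot":[[0,0,0],[0,0,0],[0,0,0]]}'
```

```text
time_s: 17.63
ee_pos: [484.2, 80.2, 71.9]
ee_rot: [49.7, 90.0, -51.6]
force: [0.8, -0.2, -1.1]
gripper_width: 23.9
time_s: 17.88
ee_pos: [484.2, 80.2, 70.7]
ee_rot: [71.0, 90.0, -30.3]
force: [0.1, -0.0, -1.4]
gripper_width: 23.9
```

```bash
python3 -m handwheel '{"gripper":[1,1,1],"offset":[[0.3,0,0],[0.6,0,0],[0.8,0,0]],"rot":[[0,0,0],[0,0,0],[0,0,0]]}'
```

```text
time_s: 18.13
ee_pos: [484.2, 80.2, 70.4]
ee_rot: [70.4, 90.0, -30.9]
force: [-1.8, -0.8, 5.1]
gripper_width: 23.6
```

```bash
python3 -m handwheel '{"gripper":[1,1,1],"offset":[[0.3,0,0],[0.6,0,0],[0.6,0,0]],"rot":[[0,0,0],[0,0,0],[0,0,0]]}'
```

```text
time_s: 18.38
ee_pos: [484.2, 80.2, 70.4]
ee_rot: [98.9, 90.0, -2.4]
force: [-2.9, -0.6, 8.8]
gripper_width: 24.1
```

The collar touched down at TCP z 70.4, against 70.5 predicted, with about 10 N and no further sinking. I'll release the pin.

```bash
python3 -m handwheel '{"gripper":[0.7,0.65,0.6,0.55,0.5],"offset":[[0,0,0],[0,0,0],[0,0,0],[0,0,0],[0,0,0]],"rot":[[0,0,0],[0,0,0],[0,0,0],[0,0,0],[0,0,0]]}'; python3 -m handwheel '{"gripper":[0.5,0.5],"offset":[[0,0,0],[0,0,0]],"rot":[[0,0,0],[0,0,0]]}';  python3 - <<'E'
from h import *
cv2.imwrite("pics/w13.png",grab_frame("wrist")[:,:,::-1]); print(state()["ee_pos"])
E
```

```text
time_s: 18.8
ee_pos: [484.4, 80.2, 69.2]
ee_rot: [73.3, 90.0, -28.0]
force: [0.1, 0.8, -0.2]
gripper_width: 44.4
time_s: 18.97
ee_pos: [484.3, 80.2, 69.2]
ee_rot: [26.2, 90.0, -75.1]
force: [-0.7, 0.6, 0.1]
gripper_width: 45.5
[484.27  80.17  69.24]
```

View pics/w13.png

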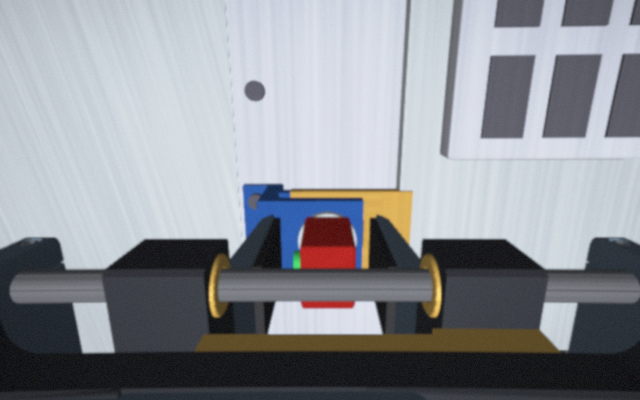

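The button shows out on the left at (297,260), the collar sits on the fork, and the fingers are clear. I'll lift straight up, then move back to look.

```bash
python3 -m handwheel '{"gripper":[0.5,0.5,0.5,0.5,0.5],"offset":[[-5,0,0],[-20,0,0],[-45,0,0],[-75,0,0],[-110,0,0]],"rot":[[0,0,0],[0,0,0],[0,0,0],[0,0,0],[0,0,0]]}'; python3 -m handwheel '{"gripper":[0.5,0.5,0.5,0.5,0.5],"offset":[[-20,0,15],[-20,0,45],[-20,0,65],[-20,0,70],[-20,0,70]],"rot":[[0,0,0],[0,0,0],[0,0,0],[0,0,0],[0,0,0]]}'; python3 -m handwheel '{"gripper":[0.5,0.5],"offset":[[0,0,0],[0,0,0]],"rot":[[0,0,0],[0,0,0]]}';  python3 - <<'E'
from h import *
cv2.imwrite("pics/w14.png",grab_frame("wrist")[:,:,::-1]);cv2.imwrite("pics/s14.png",grab_frame("side")[:,:,::-1]);cv2.imwrite("pics/c14.png",grab_frame("scene")[:,:,::-1])
zoom("pics/w14.png",(230,40,430,190),4,"pics/w14z.png")
a=cv2.imread("pics/s14.png")[150:250,220:350];b=cv2.imread("pics/c14.png")[150:250,310:440]
cv2.imwrite("pics/sc14.png",cv2.resize(np.vstack([a,b]),None,fx=3,fy=3,interpolation=cv2.INTER_CUBIC))
E
```

```text
time_s: 19.43
ee_pos: [483.1, 80.0, 179.8]
ee_rot: [-68.8, 89.8, -170.1]
force: [0.8, 0.6, -0.1]
gripper_width: 45.1
time_s: 19.85
ee_pos: [470.2, 10.7, 199.7]
ee_rot: [107.0, 90.0, 5.6]
force: [0.2, -0.2, 0.6]
gripper_width: 45.3
time_s: 20.02
ee_pos: [470.6, 12.3, 199.2]
ee_rot: [-139.5, 90.0, 119.2]
force: [-0.7, -0.3, 0.1]
gripper_width: 45.4
```

View pics/w14z.png

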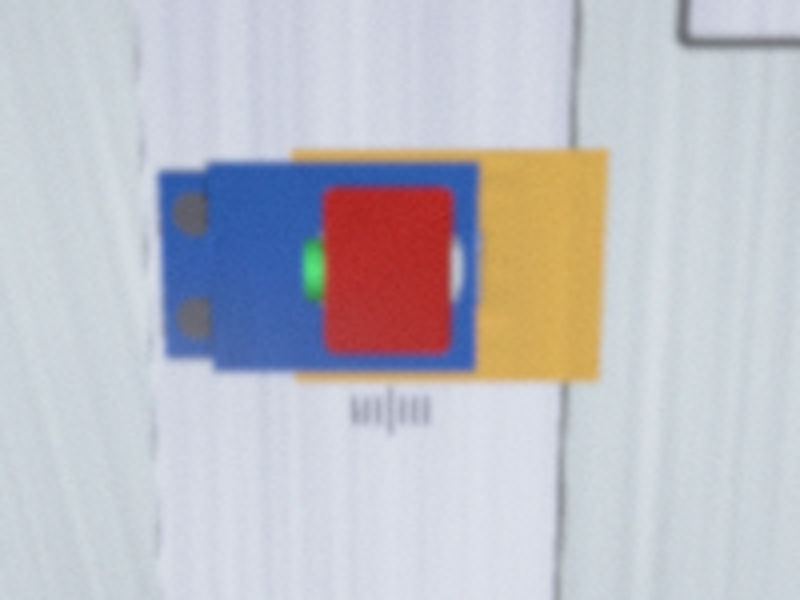

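View pics/sc14.png

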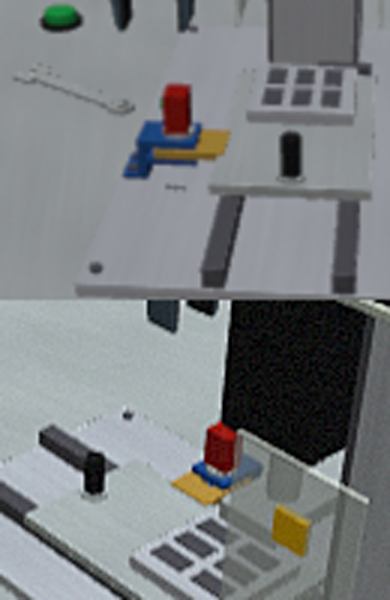

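View pics/s14.png

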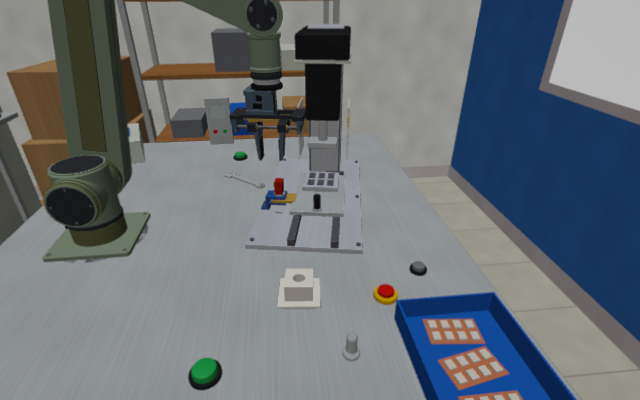

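The pin stands seated with its button proud at zoomed (313,268). The tongue is still home, and the rack, e-stop, punch and wrench look untouched in the side view. I'll hand in.

```bash
python3 -c "
from workcell import *
print(job_done())"
```

```text
the job is handed in; nothing more can be done
None
```

The carriage is home and the pin is locked through the fork and tongue; I handed the job in at about 20 s of the 64 s.

- **Carriage:** I pushed it home with the shut fingers behind the handle at about 4 N. It stopped dead on the stop at about 12 N, and white showed through the fork hole, so the tongue slot was lined up.
- **Pin:** I gripped it at 25 N, and the finger opening read 24.0 mm, so the button was fully in. The hole, measured with the wrist camera, took the pin with no contact force on the way down.
- **Seating:** The collar touched down with the TCP at z 70.4 mm, against a predicted 70.5. The push was about 10 N and the pin sank no further.

**Last checks:** After release, the green button stands about 4 mm proud, so the pin is locked. The tongue and handle still look home. The emergency stop, punch and wrench look unmoved in the side view, and the gripper is clear of everything.

**Disagreements:** The wrist camera's lateral calibration was about 1 mm off, which I corrected by sighting on the held pin. Two hole measurements differed by about 1.4 mm; I used the closer one. The lock ball under the fork cannot be seen, so I inferred that it is out from the button.

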